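Wedge the sprung catch and take out the noodle cutter

ROBOT

A 6-joint arm with a two-finger parallel gripper is mounted at the origin on the work surface. World frame = base frame: x ahead of the robot, y to its left, z up, the work surface at z = 0. Lengths are in m, angles in rad, forces in N, time in s.
With the tool pointing down it reaches from about 0.35 to 0.775 m from the base axis. Payload 7.3 kg.
Tool frame: the origin (TCP) lies on the mounting face of the last link; the fingertips stand 178 mm ahead of it and the grasp point (between the pads) lies 159 mm ahead of it (robot.tcp_to_tips is the distance from the TCP to the fingertips, in m); z points along the fingers, y is the direction in which the jaws open and shut (so a half turn about z gives the same grasp; the last joint's range is limited). The gripper opens to 92 mm and grips with 3 to 60 N. Pads are 19 mm wide; open, the fingers measure 130 mm over their backs; the gripper's body (75 mm by 190 mm) begins 47 mm behind the grasp point.
Start: joints at [1.158, 0.342, 1.524, -0, 1.275, -0.146], TCP at [0.138, 0.506, 0.405] pointing down, gripper open.
Joint ranges: [-2.53, 2.53], [-0.77, 2.02], [0.04, 2.7], [-1, 4.14], [0.28, 2.66], [-3.11, 3.11]. Speed limits (rad/s): [2.57, 2.57, 3.14, 3.14, 3.14, 3.14].

INTERFACE

Orientations are given as [roll, pitch, yaw] about the fixed x, y, z axes, in that order (R = Rz(yaw) Ry(pitch) Rx(roll)).
In Python, from cell import robot, viewer gives the robot as it stands.
- The arm moves only by the shell command python3 -m creep 'ROWS' [OPENING] [FORCE]. ROWS is JSON, a list that holds one entry, the list of rows, each a list of 6 numbers: the shift along the world's x, y, z in mm, then the turn, a rotation vector about the world's x, y, z in degrees. A call has 1 to 5 rows; each row shifts and turns the pose as measured when the row begins; what a row does not reach is not made up. A row lasts 1/12 s, in which the tool goes at most 41.7 mm and 7.16 degrees, less where a joint would pass 70% of its speed; a pose out of reach is approached as far as the arm can. A call with a gripper value outside its range is refused whole. OPENING is the closure, from -1 (fully open) to 1 (shut), set as the call begins (- or left out, the last holds). The fingers move at their own pace and stop on an object; FORCE is the grip in N (left out, the last holds). Time passes only in rows, so rows that do not move let the fingers close. It gives the time, the measured TCP pose, the force and the opening at its end, in the units of the state.
- robot.observe(): the state, without advancing time (a new reading comes with each control period).
- viewer.read_camera(name): name is "scene" or "top" or "wrist"; returns the picture (480x640x3 uint8, blue, green, red); there is no depth.
- viewer.camera_model(name): a dict with "fx", "fy", "cx", "cy" (pixels), "k1" (the pictures are not rectified: a ray, as slopes to the right and down, at radius r is drawn at 1 + k1 r^2 times it, then the intrinsics apply), "pose" (4x4, takes a point from camera to world coordinates); the wrist camera has in their place "mount" (4x4, takes a point from camera to tool coordinates, whose origin is the TCP and whose axes are the flange's). Camera axes: x right, y up, looking along -z (the intrinsics and any distortion apply to the point x, -y, -z); pixel columns grow to the right and rows downward; lengths in m; the calibration is good to about 2 mm. A picture is of the moment at which its call begins: read the wrist's pose just before it. camera_model takes no time and is no camera call.
- robot.hand_in(): hands the job in, once; it reports no verdict.
The state is a dict: "time": time; "qpos": joint angles; "qvel": joint speeds; "joint_efforts": joint torques, N m; "tool_pos": TCP position; "tool_rot": TCP orientation; "contact_force": force on the tool from outside, world axes, zero at the start; "torque": the same for the moment, N m; "opening": finger opening in m.
Only numpy, scipy, OpenCV 4.12 (cv2) and the standard library are available. Lean on these libraries where they do the work, as an engineer would, in place of code of your own. Each camera call takes 0.05 s, during which the arm holds its last target. There are 200 camera calls.

TASK

Push the blue-topped wooden block down into the slot of the cutter dock, between the dark post and the yellow sloping plate, so that it stands in there by itself and wedges the yellow catch open. Then lift the orange-handled cutter cassette out and set it down (do not drop it) upright on the floor of the dark wooden tray, leaving the block in the slot and the catch wedged open.

Things in the scene. Friction and masses are not known exactly. Their poses are not given: they have to be found in the camera images.
- prop: Upright brown wooden block, blue top: 30 mm along its x, 46 along y, 120 tall (z), 160 g. Origin: centre of underside. Its y faces are bevelled over the lowest 20 mm (foot 32 mm along y). Enters the slot with its 46 mm along the dock's y, either way round; turned 90 degrees it is too thin. Not the paler red-topped block, 26 mm thick, that also stands about.
- dock: Grey steel cutter dock fixed to the bench, 110 mm (x) by 285 (y), base plate 20 thick. Origin on the bench below the centre of the cassette's seat, z up; base from y -77 to +207 mm. Seat: base top inside 20 mm high walls. A fixed dark post (50 mm along x, top at z 88) has its flat face at y +105 mm, looking to +y: one side of the slot.
- slot (a point): Point on the floor of the slot (dock x 0, y +128, z 20 mm; dock's axes) where the centre of the block's underside belongs, block against the post. Slot: from the post's face (23 mm to -y) to the catch's yellow plate, 72 mm wide along x. Lower the block about 2 mm farther to +y to clear the post.
- catch (a joint): Yellow sprung sliding frame on the dock, top z 83 mm. Travel along dock +y in m: 0 shut, 0.03 open; spring 2 to 5 N. Shut, its nose covers 14 mm of the cassette's +y end. Plate at 0: upright at dock y 131 mm, z 30 to 55, then sloping out to y 155 at z 100 (its top). The block, pushed down the slope with 5 to 20 N onto the floor, drives it to about 0.02 and stays by itself.
- cassette: Cutter cassette: aluminium box 70 mm (x) by 120 (y) by 50 tall, 450 g, rollers showing on top, orange handle rib in the middle: 16 mm thick along x, 44 long along y, 50 to 90 mm above the underside. Origin: centre of underside, z up. Starts in the dock's seat, axes along the dock's, 3 mm free all round. The green-handled one is a spare: not needed.
- tray: Dark brown wooden tray fixed to the bench, open at the top, 240 mm (x) by 200 (y) outside, 45 tall, walls 8 mm, inner floor 8 mm above the bench. Origin: centre of underside, z up.
Mind the look-alikes: they are no part of the job. There is more than one size of the prop; the one meant has the size given above.

How it is judged:
By the outcome, as a careful person would: the job done as asked, in the order asked, and still so for the second after the job is handed in, with the robot touching nothing.
It also fails if it takes over 67 s, if anything falls off the work surface, if the arm or the gripper's body presses on something with over 40 N, if the wrist force passes 120 N, or if a joint passes its speed limit or range.

## Working session

There is one attempt and no reset: what is moved stays moved. The work goes in short steps, Python scripts to look and compute and a shell command to move; the robot and the scene stay as the last step left them, time stands still between calls to the robot, and variables do not carry over. Pictures are saved under pics/ and viewed, about 8 in all and at most 12, crops included, and the job is handed in when it is done.

```bash
mkdir -p pics; ls; cat > h.py <<'E'
import numpy as np, cv2
from cell import robot, viewer
from scipy.spatial.transform import Rotation as R
def T_tool(s):
    T=np.eye(4); T[:3,3]=s["tool_pos"]; r=np.array(s["tool_rot"])
    T[:3,:3]=R.from_euler('xyz',r).as_matrix() if r.size==3 else r.reshape(3,3)
    return T
def shot(name,fn):
    s=robot.observe(); im=np.array(viewer.read_camera(name)); m=viewer.camera_model(name)
    P=np.array(m["pose"]) if "pose" in m and m["pose"] is not None else T_tool(s)@np.array(m["mount"])
    cv2.imwrite(fn+".png",im); np.savez(fn+".npz",P=P,K=[m["fx"],m["fy"],m["cx"],m["cy"],m["k1"]])
    return im
def ray(fn,uv):
    d=np.load(fn+".npz"); P=d["P"]; fx,fy,cx,cy,k=d["K"]
    p=cv2.undistortPoints(np.array(uv,float).reshape(-1,1,2),np.array([[fx,0,cx],[0,fy,cy],[0,0,1]]),np.array([k,0,0,0,0.])).reshape(-1,2)
    v=np.c_[p[:,0],-p[:,1],-np.ones(len(p))]@P[:3,:3].T
    return P[:3,3],v
def onz(fn,uv,z):
    o,v=ray(fn,uv); return o+v*((z-o[2])/v[:,2])[:,None]
def proj(fn,X):
    d=np.load(fn+".npz"); P=d["P"]; fx,fy,cx,cy,k=d["K"]
    q=(np.atleast_2d(X)-P[:3,3])@P[:3,:3]; x=q[:,0]/-q[:,2]; y=-q[:,1]/-q[:,2]; f=1+k*(x*x+y*y)
    return np.c_[fx*x*f+cx,fy*y*f+cy]
E
python3 - <<'E'
from h import *
s=robot.observe(); print(s)
shot("top","pics/top1"); shot("scene","pics/scene1")
for n in("top","scene"): print(viewer.camera_model(n))
print(viewer.camera_model("wrist"))
E
```

```text
pics
{'time': 0.0, 'qpos': array([ 1.15801614e+00,  3.42688962e-01,  1.52501963e+00, -8.61572489e-06,
        1.27539436e+00, -1.45970449e-01]), 'qvel': array([ 0.00033428, -0.00066691, -0.00066988,  0.00064434,  0.00039534,
       -0.000768  ]), 'joint_efforts': array([ 1.40263772e-03, -4.31230617e+01, -2.44223428e+01,  7.17768981e-02,
        5.59402665e-02, -1.32312734e-04]), 'tool_pos': array([0.1383263 , 0.50630231, 0.40406137]), 'tool_rot': array([-3.14009722e+00, -2.11526162e-04,  2.87478527e+00]), 'contact_force': array([ 0.23785626, -0.20919928, -0.44012148]), 'torque': array([ 0.01673064, -0.02449363, -0.00289893]), 'opening': 0.09182638664558859}
{'fx': 521.8389633173424, 'fy': 521.8389633173424, 'cx': 323.8834247412997, 'cy': 234.29818152475596, 'k1': -0.08357668531110252, 'pose': array([[ 0.03684781,  0.97935693, -0.19875172,  0.23282113],
       [-0.99929502,  0.0346797 , -0.01437986, -0.05164112],
       [-0.00719036,  0.19914147,  0.97994437,  1.1962478 ],
       [ 0.        ,  0.        ,  0.        ,  1.        ]])}
{'fx': 456.5125958568276, 'fy': 456.5125958568276, 'cx': 318.1444239313807, 'cy': 245.17536498610005, 'k1': -0.03500439292321978, 'pose': array([[ 0.79974424, -0.42603034,  0.42297434,  0.92453482],
       [ 0.60019992,  0.58266874, -0.54795729, -0.65018017],
       [-0.01300749,  0.69209486,  0.72168935,  0.85311044],
       [ 0.        ,  0.        ,  0.        ,  1.        ]])}
{'fx': 354.8949696830801, 'fy': 354.8949696830801, 'cx': 320.0468930741943, 'cy': 243.55369201261797, 'k1': -0.04490514624196108, 'mount': array([[ 8.97554352e-04,  9.67636662e-01,  2.52345962e-01,
         6.68592351e-02],
       [ 9.99999570e-01, -9.27414798e-04, -6.07922019e-07,
        -8.26056676e-04],
       [ 2.33441132e-04,  2.52345854e-01, -9.67637078e-01,
         2.01898399e-02],
       [ 0.00000000e+00,  0.00000000e+00,  0.00000000e+00,
         1.00000000e+00]])}
```

View pics/top1.png

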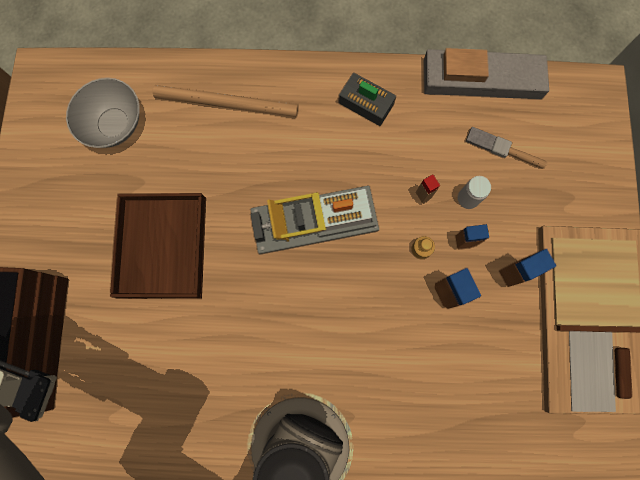

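View pics/scene1.png

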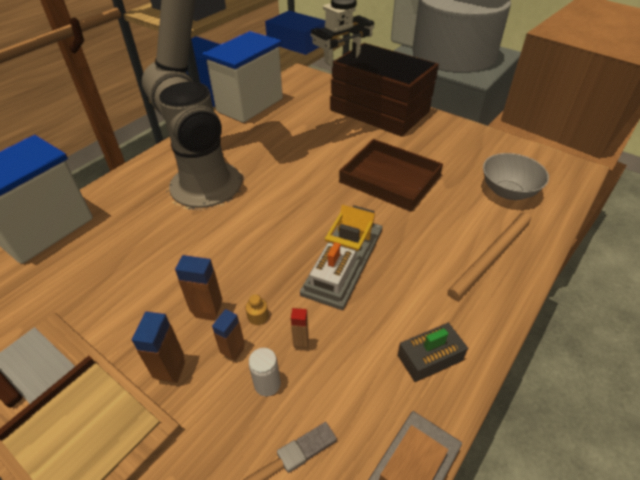

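Blue-topped candidates in the top view are (460,287), (538,264) and (476,233). The dock is at (315,218), with its slot at the left end, and the tray is at (160,246). Next I measure the sizes.

```bash
cat > m.py <<'E'
from h import *
def blobs(fn,amin=80):
    im=cv2.imread(fn+".png"); h=cv2.cvtColor(im,cv2.COLOR_BGR2HSV)
    m=cv2.inRange(h,(105,150,60),(125,255,255)); cs,_=cv2.findContours(m,0,1)
    return [c.reshape(-1,2) for c in cs if cv2.contourArea(c)>amin]
def cen(c): m=cv2.moments(c.reshape(-1,1,2)); return [m['m10']/m['m00'],m['m01']/m['m00']]
def tri(f1,u1,f2,u2):
    o1,v1=ray(f1,[u1]);o2,v2=ray(f2,[u2]);A=np.c_[v1[0],-v2[0]];t=np.linalg.lstsq(A,o2-o1,rcond=None)[0]
    a=o1+t[0]*v1[0];b=o2+t[1]*v2[0];return (a+b)/2,np.linalg.norm(a-b)
E
python3 - <<'E'
from m import *
for f in("pics/top1","pics/scene1"):
  for c in blobs(f):
    print(f,np.round(cen(c)),cv2.contourArea(c))
    if 'top' in f:
      for z in (.12,.1,.08):
        p=onz(f,c,z); r=cv2.minAreaRect((p[:,:2]*1000).astype(np.float32)); print(z,np.round(r[0]),np.round(r[1]),round(r[2]))
im=cv2.imread("pics/top1.png"); a=cv2.resize(im[205:325,410:570],None,fx=5,fy=5,interpolation=2); cv2.imwrite("pics/c1.png",a)
im=cv2.resize(im[175:265,240:390],None,fx=5.3,fy=5.3,interpolation=2);cv2.imwrite("pics/c2.png",im)
E
```

```text
pics/top1 [465. 286.] 564.5
0.12 [ 353. -332.] [64. 41.] 26
0.1 [ 355. -337.] [65. 42.] 26
0.08 [ 357. -342.] [66. 43.] 26
pics/top1 [538. 264.] 540.0
0.12 [ 404. -488.] [43. 65.] 27
0.1 [ 407. -497.] [43. 66.] 27
0.08 [ 411. -505.] [44. 67.] 27
pics/top1 [477. 232.] 247.0
0.12 [ 468. -360.] [29. 45.] 8
0.1 [ 472. -365.] [29. 46.] 8
0.08 [ 476. -371.] [30. 46.] 8
pics/scene1 [148. 327.] 416.5
pics/scene1 [ 26. 160.] 1880.5
pics/scene1 [256.  42.] 3091.5
```

View pics/c1.png

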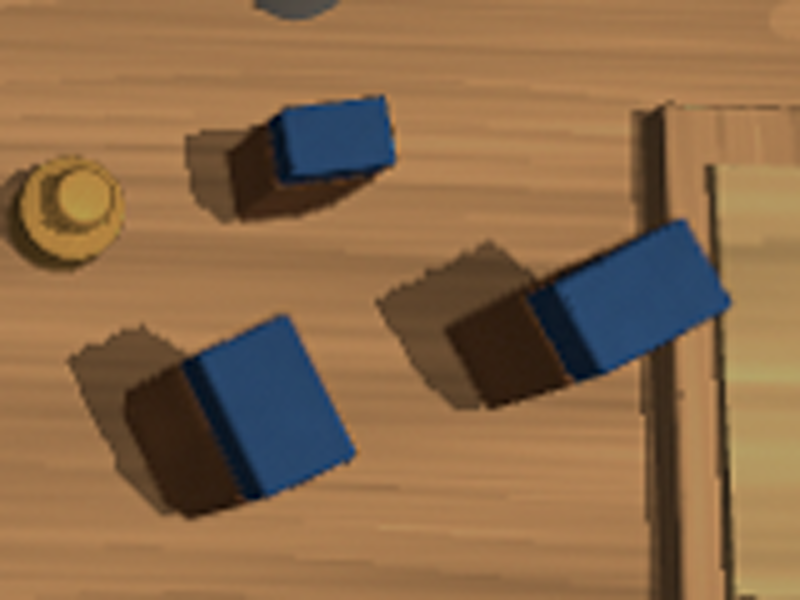

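View pics/c2.png

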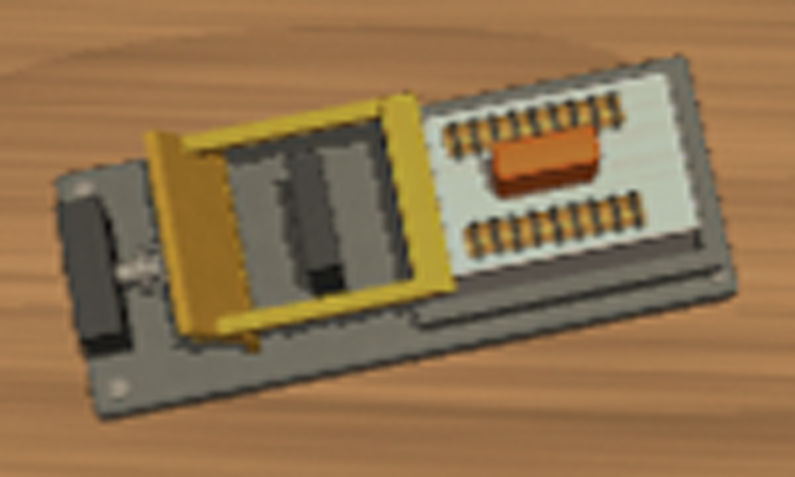

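Crop 1 shows the small block at (476,233), about 30x46 mm on top, and two bigger look-alikes of about 42x64. The small one fits the description. Crop 2 shows the dock with the plate at the left of the post, so dock +y points left. Now the poses.

```bash
python3 - <<'E'
from m import *
f="pics/top1"
c=np.array([[55,180],[690,57],[737,295],[97,418]])/5.3+[240,175]
p=onz(f,c,.02)[:,:2]*1000; print("dock corners",p.round(1)); 
print("sides",np.linalg.norm(np.roll(p,-1,0)-p,axis=1).round(1))
vy=(p[0]-p[1])+(p[3]-p[2]); vy/=np.linalg.norm(vy); vx=np.array([vy[1],-vy[0]]); print("yaw",np.degrees(np.arctan2(vx[1],vx[0])))
o=p.mean(0)-65*vy; print("dock o",o,"slot",o+128*vy)
h=np.array([[495,150],[597,128],[598,155],[497,178]])/5.3+[240,175]; print("handle",onz(f,h,.11).mean(0)*1000)
t=[[118,194],[205,194],[201,297],[111,297]]; q=onz(f,t,.045)[:,:2]*1000; print("tray",q.round(),q.mean(0))
# block B,A foot corners
print("A foot",onz(f,np.array([[188,518],[125,395]])/5+[410,205],0).round(3)[:,:2].tolist(),"B foot",onz(f,np.array([[490,408],[447,330]])/5+[410,205],0).round(3)[:,:2].tolist())
k=np.array([[240,220],[230,150]])/5+[410,205]; print("small foot -",onz(f,k,0).round(3)[:,:2].tolist())
for z in(.12,.156,.168): print(z,[onz(f,[u],z)[0,:2].round(3).tolist() for u in((528+.0,268),(546,250),(555,265))])
E
```

```text
dock corners [[ 525.5  139. ]
 [ 591.4 -138.7]
 [ 484.4 -161.1]
 [ 420.4  113.9]]
sides [285.4 109.3 282.4 108.1]
yaw 13.223769989579052
dock o [520.30495597 -74.99404264] slot [491.02434747  49.61192016]
handle [521.43248275 -74.67574348 110.        ]
tray [[545. 448.]
 [551. 242.]
 [315. 232.]
 [306. 436.]] [429.42192289 339.49665231]
A foot [[0.312, -0.323], [0.368, -0.294]] B foot [[0.367, -0.464], [0.403, -0.445]]
small foot - [[0.452, -0.348], [0.485, -0.344]]
0.12 [[0.394, -0.467], [0.434, -0.507], [0.402, -0.525]]
0.156 [[0.389, -0.453], [0.427, -0.492], [0.397, -0.51]]
0.168 [[0.387, -0.448], [0.425, -0.487], [0.395, -0.504]]
```

```bash
python3 -m creep '[[[30,-27,0,0,0,4.7],[30,-27,0,0,0,4.7],[30,-27,0,0,0,4.7],[30,-27,0,0,0,4.7],[30,-27,0,0,0,4.7]]]' -1 40
python3 -m creep '[[[30,-27,0,0,0,0],[30,-27,0,0,0,0],[30,-27,0,0,0,0],[30,-27,0,0,0,0],[30,-27,0,0,0,0]]]'
python3 -m creep '[[[2,-40,0,0,0,0],[2,-40,0,0,0,0],[2,-40,0,0,0,0],[2,-40,0,0,0,0],[2,-40,0,0,0,0]]]'
python3 -m creep '[[[2,-40,0,0,0,0],[2,-40,0,0,0,0],[2,-40,0,0,0,0],[2,-40,0,0,0,0],[2,-40,0,0,0,0]]]'
python3 -m creep '[[[2,-40,0,0,0,0],[2,-40,0,0,0,0],[2,-40,0,0,0,0],[2,-40,0,0,0,0],[0,0,0,0,0,0]]]'
```

```text
time: 0.52
tool_pos: [0.2866, 0.3701, 0.4018]
tool_rot: [-3.139, -0.005, -2.969]
contact_force: [0.2, 1.5, 0.3]
opening: 0.0915
time: 0.93
tool_pos: [0.4399, 0.2283, 0.4009]
tool_rot: [-3.139, -0.007, -2.963]
contact_force: [0.2, 0.7, -0.0]
opening: 0.0919
time: 1.35
tool_pos: [0.4542, 0.0206, 0.3984]
tool_rot: [-3.14, -0.008, -2.963]
contact_force: [1.3, 0.5, -0.4]
opening: 0.0916
time: 1.77
tool_pos: [0.4616, -0.1877, 0.3974]
tool_rot: [-3.141, -0.009, -2.963]
contact_force: [1.4, -0.3, -0.1]
opening: 0.0915
time: 2.18
tool_pos: [0.4667, -0.3605, 0.3948]
tool_rot: [3.142, -0.012, -2.97]
contact_force: [-1.2, 1.1, -0.9]
opening: 0.0916
```

```bash
python3 - <<'E'
from m import *
f="pics/w1"; shot("wrist",f); s=robot.observe(); print(s["tool_pos"],s["tool_rot"])
for c in blobs(f):
  print(np.round(cen(c)),cv2.contourArea(c))
  for z in(.12,.156):
    p=onz(f,c,z)*1000; r=cv2.minAreaRect(p[:,:2].astype(np.float32)); print(z,np.round(r[0],1),np.round(r[1],1),round(r[2],1))
    print(cv2.boxPoints(r).round().tolist())
E
```

```text
[ 0.46679178 -0.35802245  0.39454537] [ 3.13875528 -0.01197925 -2.96920718]
[318. 249.] 2228.0
0.12 [ 467.2 -363.2] [31.3 43. ] 8.6
[[448.0, -344.0], [455.0, -387.0], [486.0, -382.0], [479.0, -340.0]]
0.156 [ 457.7 -364.6] [26.9 36.9] 8.6
[[442.0, -348.0], [447.0, -385.0], [474.0, -381.0], [468.0, -344.0]]
[152. 122.] 7781.5
0.12 [ 397.7 -492.8] [49.9 76.7] 28.6
[[357.0, -471.0], [394.0, -538.0], [438.0, -515.0], [401.0, -447.0]]
0.156 [ 398.1 -476. ] [42.9 65.9] 28.6
[[364.0, -457.0], [395.0, -515.0], [433.0, -495.0], [401.0, -437.0]]
[424.  78.] 8350.5
0.12 [ 339.  -312.3] [75.1 49.5] 26.0
[[294.0, -307.0], [316.0, -351.0], [384.0, -318.0], [362.0, -274.0]]
0.156 [ 347.6 -320.9] [64.5 42.5] 26.0
[[309.0, -316.0], [328.0, -354.0], [386.0, -326.0], [367.0, -288.0]]
```

View pics/w1.png

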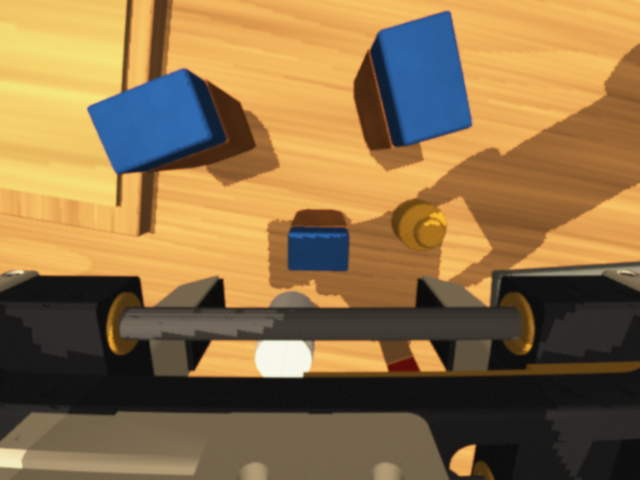

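The wrist view shows the small block upright at (318,249), between open jaws, with nothing in the way. Both big blocks, at (152,122) and (424,78), are clear. The two views agree on (467,-363), so I descend.

```bash
python3 -m creep '[[[1,-4,0,0.1,-0.7,-1.4],[0,0,-25,0,0,0],[0,0,-25,0,0,0],[0,0,0,0,0,0]]]'
python3 -c "
from h import *
s=robot.observe();T=T_tool(s);print(T.round(4)[:3],(T[:3,3]+.159*T[:3,2]).round(4))"
```

```text
time: 2.57
tool_pos: [0.468, -0.3602, 0.3435]
tool_rot: [3.139, 0.004, -2.999]
contact_force: [-0.9, 0.7, -0.1]
opening: 0.0922
[[-0.9898 -0.1425  0.0033  0.468 ]
 [-0.1425  0.9898  0.0035 -0.3602]
 [-0.0038  0.003  -1.      0.3435]] [ 0.4686 -0.3597  0.1845]
```

```bash
python3 -m creep '[[[-1,-3,-25,0,0,0],[0,0,-25,0,0,0],[0,0,-25,0,0,0],[0,0,-4,0,0,0],[0,0,0,0,0,0]]]'
python3 -m creep '[[[0,0,0,0,0,0],[0,0,0,0,0,0],[0,0,0,0,0,0],[0,0,0,0,0,0],[0,0,0,0,0,0]]]' 1 55
python3 -m creep '[[[0,0,0,0,0,0],[0,0,0,0,0,0],[0,0,0,0,0,0]]]'
python3 -m creep '[[[0,0,10,0,0,0],[0,0,20,0,0,0],[0,0,30,0,0,0],[0,0,30,0,0,0],[0,0,30,0,0,0]]]'
```

```text
time: 2.98
tool_pos: [0.4693, -0.3586, 0.2677]
tool_rot: [3.141, 0.008, -2.996]
contact_force: [0.0, 0.5, -0.1]
opening: 0.092
time: 3.4
tool_pos: [0.4711, -0.3583, 0.2751]
tool_rot: [-3.134, 0.015, -2.995]
contact_force: [-0.3, 0.3, -0.3]
opening: 0.063
time: 3.65
tool_pos: [0.4713, -0.3586, 0.2767]
tool_rot: [-3.132, 0.016, -2.995]
contact_force: [0.7, -0.7, -1.2]
opening: 0.0457
time: 4.07
tool_pos: [0.4691, -0.357, 0.3941]
tool_rot: [3.135, 0.004, -2.996]
contact_force: [0.1, -0.8, -1.2]
opening: 0.0453
```

```bash
python3 -m creep '[[[2,20,15,0,0,1],[2,36,15,0,0,1],[2,36,10,0,0,1],[2,36,5,0,0,1],[2,36,0,0,0,1]]]'
python3 -m creep '[[[2,36,0,0,0,0],[2,36,0,0,0,0],[2,36,0,0,0,0],[2,36,0,0,0,0],[2,36,0,0,0,0]]]'
python3 -m creep '[[[2,30,0,0,0,0],[0,10,0,0,0,0],[0,0,0,0,0,0]]]'
python3 - <<'E'
from m import *
f="pics/w2"; s=robot.observe();T=T_tool(s);print(T.round(4)[:3],(T[:3,3]+.159*T[:3,2]).round(4))
shot("wrist",f); print(proj(f,[[.4910,.0496,.02],[.5203,-.075,.11]]).round())
E
```

```text
time: 4.48
tool_pos: [0.4773, -0.1943, 0.4512]
tool_rot: [-3.134, 0.014, -2.916]
contact_force: [1.5, -0.7, -1.6]
opening: 0.0455
time: 4.9
tool_pos: [0.4845, -0.0058, 0.4557]
tool_rot: [-3.132, 0.017, -2.918]
contact_force: [1.1, -0.3, -1.4]
opening: 0.046
time: 5.15
tool_pos: [0.4847, 0.0424, 0.4577]
tool_rot: [-3.135, 0.019, -2.911]
contact_force: [0.1, 0.2, -1.4]
opening: 0.0455
[[-0.9733 -0.2287  0.0198  0.4847]
 [-0.2288  0.9735 -0.0025  0.0424]
 [-0.0187 -0.007  -0.9998  0.4577]] [0.4879 0.042  0.2988]
[[328. 209.]
 [195. 226.]]
```

View pics/w2.png

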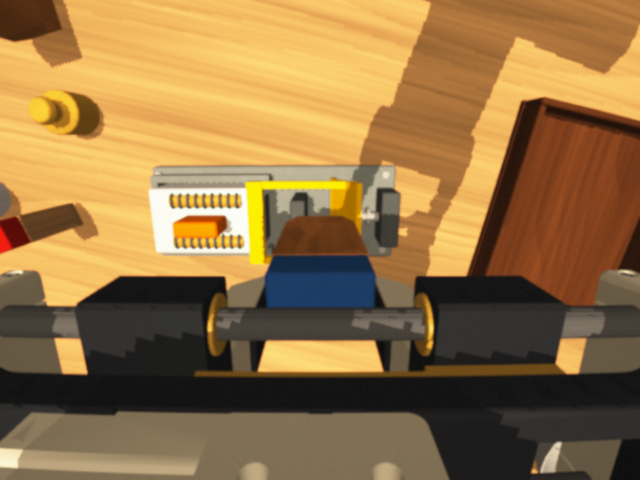

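The held block is at (320,250). Dock corners show at (395,166) and (153,168), and the handle top is at about (200,227) against a prediction of (195,226). I cross-check the dock pose from these.

```bash
python3 - <<'E'
from m import *
f="pics/w2"
im=cv2.imread(f+".png"); h=cv2.cvtColor(im,cv2.COLOR_BGR2HSV)
p=onz(f,[[395,166],[153,167]],.02)[:,:2]*1000
v=p[0]-p[1]; print(p.round(1),np.linalg.norm(v)); v/=np.linalg.norm(v); x=np.array([v[1],-v[0]]); print("yaw",np.degrees(np.arctan2(x[1],x[0])))
print("o",p.mean(0)-65*v+54.5*x)
# handle top
m=cv2.inRange(h,(5,180,150),(14,255,255)); cs,_=cv2.findContours(m[100:300,100:300],0,1); c=max(cs,key=cv2.contourArea).reshape(-1,2)+[100,100]
q=onz(f,c,.11)*1000; r=cv2.minAreaRect(q[:,:2].astype(np.float32)); print("handle",r)
# same in top image
t="pics/top1"; im=cv2.imread(t+".png"); h=cv2.cvtColor(im,cv2.COLOR_BGR2HSV); m=cv2.inRange(h,(5,180,150),(14,255,255));cs,_=cv2.findContours(m[180:250,310:390],0,1); c=max(cs,key=cv2.contourArea).reshape(-1,2)+[310,180]
r=cv2.minAreaRect((onz(t,c,.11)*1000)[:,:2].astype(np.float32)); print("handle top",r)
E
```

```text
[[ 424.1  112.5]
 [ 489.2 -160.9]] 281.06812262658167
yaw 13.382322273996234
o [524.68877366 -74.85143194]
handle ((520.323974609375, -70.88427734375), (19.460784912109375, 45.42721176147461), 13.225905418395996)
handle top ((522.4664306640625, -72.90532684326172), (14.789220809936523, 41.85090637207031), 13.677467346191406)
```

```bash
python3 -m creep '[[[11,10,-10,0,0,0],[0,0,-25,0,0,0],[0,0,-25,0,0,0],[0,0,-5,0,0,0],[0,0,0,0,0,0]]]'
python3 - <<'E'
from m import *
s=robot.observe();T=T_tool(s);print(s["tool_pos"],T.round(4)[:3,2],s["tool_rot"])
shot("scene","pics/s2"); im=cv2.imread("pics/s2.png"); a=cv2.resize(im[140:310,270:450],None,fx=4,fy=3.5,interpolation=2)
shot("wrist","pics/w3"); b=cv2.imread("pics/w3.png")
cv2.imwrite("pics/c3.png",cv2.resize(im[150:310,270:430],(640,600),interpolation=2))
E
```

```text
time: 5.62
tool_pos: [0.4963, 0.0473, 0.3937]
tool_rot: [-3.131, 0.023, -2.914]
contact_force: [0.7, -0.1, -1.6]
opening: 0.0456
[0.49627724 0.04729391 0.39373212] [ 0.0249 -0.0056 -0.9997] [-3.13057379  0.02296567 -2.9144764 ]
```

View pics/c3.png

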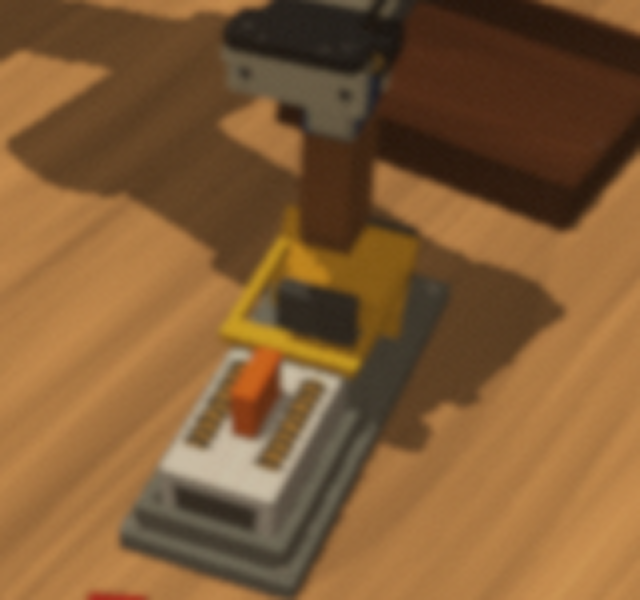

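The crop shows the block hanging over the slot between the post and the yellow plate. I correct y and the tilt, then descend while watching the force.

```bash
python3 -m creep '[[[0,7,0,0.2,0.5,0],[0,0,0,0,0,0]]]'
python3 -m creep '[[[0,0,-10,0,0.1,0],[0,0,-10,0,0.1,0],[0,0,-10,0,0.1,0]]]'
```

```text
time: 5.88
tool_pos: [0.497, 0.0539, 0.3974]
tool_rot: [-3.135, 0.02, -2.917]
contact_force: [-0.7, 0.1, -0.8]
opening: 0.0456
time: 6.13
tool_pos: [0.4978, 0.0542, 0.3697]
tool_rot: [-3.134, 0.024, -2.916]
contact_force: [-0.4, -0.7, -2.1]
opening: 0.0459
```

```bash
python3 -m creep '[[[0,0,-10,0,0.4,0],[0,0,-10,0,0.4,0]]]'; python3 -m creep '[[[0,0,-10,0,0.4,0]]]';  python3 -m creep '[[[0,0,-8,0,0.2,0]]]'
```

```text
time: 6.3
tool_pos: [0.4979, 0.054, 0.3483]
tool_rot: [-3.135, 0.011, -2.915]
contact_force: [1.1, -3.3, 3.8]
opening: 0.0454
time: 6.38
tool_pos: [0.4982, 0.0536, 0.3377]
tool_rot: [-3.135, 0.005, -2.915]
contact_force: [1.7, -2.8, 3.3]
opening: 0.0454
time: 6.47
tool_pos: [0.4989, 0.0533, 0.3297]
tool_rot: [-3.135, 0.004, -2.915]
contact_force: [1.8, -2.4, 2.5]
opening: 0.046
```

```bash
python3 -m creep '[[[0,0,-8,0,-0.3,0],[0,0,-8,0,-0.1,0]]]'; python3 -m creep '[[[0,0,-8,0,0,0]]]';  python3 -m creep '[[[0,0,-6,0,0,0]]]'
```

```text
time: 6.63
tool_pos: [0.4996, 0.0529, 0.3131]
tool_rot: [-3.132, 0.013, -2.915]
contact_force: [-1.1, 1.9, 6.5]
opening: 0.0457
time: 6.72
tool_pos: [0.4997, 0.053, 0.3046]
tool_rot: [-3.132, 0.013, -2.915]
contact_force: [-0.2, -0.8, 2.0]
opening: 0.0454
time: 6.8
tool_pos: [0.4996, 0.0529, 0.2975]
tool_rot: [-3.132, 0.012, -2.915]
contact_force: [0.8, -1.7, 1.8]
opening: 0.0452
```

```bash
python3 -m creep '[[[0,0,-4,0,0,0]]]';  python3 -m creep '[[[0,0,-4,0,0,0]]]'; python3 -m creep '[[[0,0,-3,0,0,0]]]'
```

```text
time: 6.88
tool_pos: [0.5005, 0.0531, 0.2957]
tool_rot: [-3.132, 0.017, -2.915]
contact_force: [-7.9, 2.0, 58.3]
opening: 0.0456
time: 6.97
tool_pos: [0.5014, 0.0535, 0.2954]
tool_rot: [-3.131, 0.023, -2.915]
contact_force: [-9.1, 2.3, 45.9]
opening: 0.0455
time: 7.05
tool_pos: [0.5018, 0.0538, 0.2954]
tool_rot: [-3.131, 0.027, -2.915]
contact_force: [-7.3, 0.1, 25.0]
opening: 0.0459
```

It bottomed at the expected height (TCP 0.2955, against a prediction of 0.297). I release and rise.

```bash
python3 -m creep '[[[0,0,0,0,0,0],[0,0,0,0,0,0],[0,0,0,0,0,0],[0,0,0,0,0,0],[0,0,0,0,0,0]]]' -0.2
python3 -m creep '[[[0,0,20,0,0.5,0],[0,0,30,0,0.3,0],[0,0,40,0,0,0],[0,0,30,0,0,0],[0,0,0,0,0,0]]]' -1
python3 -m creep '[[[-5,-30,0,0,0,0],[-5,-30,0,0,0,0],[0,-30,0,0,0,0],[0,0,0,0,0,0]]]'
python3 - <<'E'
from m import *
s=robot.observe();T=T_tool(s);print(s["tool_pos"],T.round(4)[:3,2],s["tool_rot"])
shot("scene","pics/s3"); a=cv2.imread("pics/s3.png")[150:310,270:430]
shot("wrist","pics/w4"); b=cv2.imread("pics/w4.png")
cv2.imwrite("pics/c4.png",np.hstack([cv2.resize(a,(400,400),interpolation=2),cv2.resize(b,(400,400)) ]))
E
```

```text
time: 7.47
tool_pos: [0.501, 0.0546, 0.2946]
tool_rot: [-3.133, 0.025, -2.915]
contact_force: [0.8, -0.3, -0.8]
opening: 0.0552
time: 7.88
tool_pos: [0.4994, 0.0546, 0.4136]
tool_rot: [-3.141, -0.003, -2.916]
contact_force: [0.6, 0.4, -0.1]
opening: 0.0838
time: 8.22
tool_pos: [0.489, -0.0366, 0.4128]
tool_rot: [-3.141, -0.001, -2.91]
contact_force: [0.3, -0.3, 0.1]
opening: 0.0917
[ 0.4890222  -0.03659653  0.41284632] [-0.0012 -0.0013 -1.    ] [-3.14062395e+00 -1.44164378e-03 -2.91010827e+00]
```

View pics/c4.png

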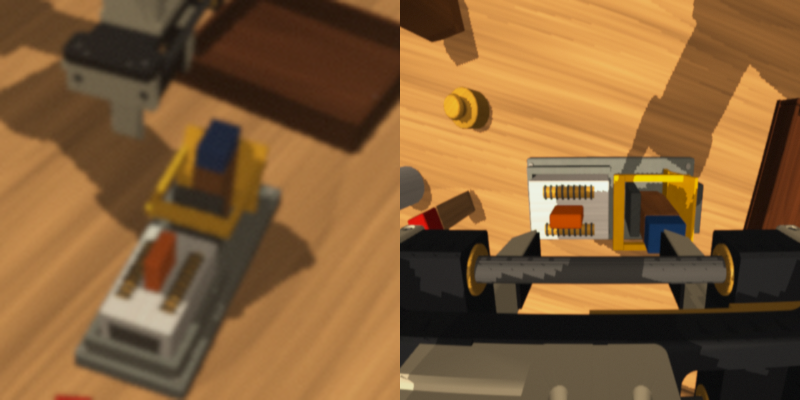

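The block stands in the slot and the catch frame is clear of the cassette end, with a gap visible between them. The handle is at (566,217) in the composite. I measure the handle and the block.

```bash
python3 - <<'E'
from m import *
f="pics/w4"; im=cv2.imread(f+".png"); h=cv2.cvtColor(im,cv2.COLOR_BGR2HSV)
m=cv2.inRange(h,(5,180,170),(14,255,255)); cs,_=cv2.findContours(m,0,1)
for c in cs:
  if cv2.contourArea(c)>200:
    c=c.reshape(-1,2);r=cv2.minAreaRect((onz(f,c,.11)*1000)[:,:2].astype(np.float32)); print(cen(c),cv2.contourArea(c),r)
for c in blobs(f): r=cv2.minAreaRect((onz(f,c,.14)*1000)[:,:2].astype(np.float32)); print("blue",cen(c),r)
E
```

```text
[263.84566074950686, 265.0611439842209] 676.0 ((523.9509887695312, -76.15896606445312), (13.187601089477539, 41.40673065185547), 13.321369171142578)
blue [417.62843872811715, 280.5600214362272] ((500.4599609375, 49.582977294921875), (27.599016189575195, 43.61368942260742), 13.161782264709473)
```

```bash
python3 -m creep '[[[5,-8,0,0,0,-7],[5,-8,0,0,0,-7],[5,-8,0,0,0,-7],[5,-8,0,0,0,-7],[5,-5,0,0,0,-7]]]'
python3 -m creep '[[[3,0,0,0,0,-7],[0,0,0,0,0,-7],[0,0,0,0,0,-7],[0,0,0,0,0,-7],[0,0,0,0,0,-7]]]'
python3 -m creep '[[[0,0,0,0,0,-7],[0,0,0,0,0,-7],[0,0,0,0,0,-6],[0,0,0,0,0,0]]]'
```

```text
time: 8.73
tool_pos: [0.5144, -0.0666, 0.4091]
tool_rot: [3.136, -0.009, 2.75]
contact_force: [-1.2, -0.6, -0.0]
opening: 0.0918
time: 9.15
tool_pos: [0.5194, -0.0616, 0.4046]
tool_rot: [3.138, -0.016, 2.125]
contact_force: [0.3, 0.0, -0.6]
opening: 0.0918
time: 9.48
tool_pos: [0.5199, -0.0563, 0.4013]
tool_rot: [-3.141, -0.02, 1.763]
contact_force: [-0.7, -0.1, 0.1]
opening: 0.0922
```

```bash
python3 -m creep '[[[2,-16,0,-1.1,-0.2,2.3],[0,-3,-10,0,0,0],[0,0,-30,0,0,0],[0,0,-30,0,0,0]]]'
python3 -c "
from h import *
s=robot.observe();T=T_tool(s);print(T[:3,2].round(4),(T[:3,3]+.159*T[:3,2]).round(4))"
```

```text
time: 9.82
tool_pos: [0.5235, -0.0721, 0.3325]
tool_rot: [3.133, 0.003, 1.818]
contact_force: [-0.5, 0.1, -1.3]
opening: 0.0915
[ 8.9e-03 -7.0e-04 -1.0e+00] [ 0.5249 -0.0722  0.1735]
```

```bash
python3 -m creep '[[[0,-2,-25,0,0.5,0],[0,0,-25,0,0,0],[0,0,-20,0,0,0],[0,0,0,0,0,0]]]'
python3 -c "
from h import *
s=robot.observe();T=T_tool(s);print(T[:3,2].round(4),(T[:3,3]+.159*T[:3,2]).round(4))"
```

```text
time: 10.15
tool_pos: [0.5202, -0.07, 0.2509]
tool_rot: [-3.131, -0.009, 1.825]
contact_force: [-1.1, 0.8, 0.2]
opening: 0.0919
[-0.0123  0.0061 -0.9999] [ 0.5183 -0.0691  0.0919]
```

```bash
python3 -m creep '[[[2,-4,1,0.3,-0.6,0],[0,0,1,0,0,0],[0,0,0,0,0,0],[0,0,0,0,0,0],[0,0,0,0,0,0]]]' 1 50
python3 -m creep '[[[0,0,0,0,0,0],[0,0,0,0,0,0],[0,0,0,0,0,0],[0,0,0,0,0,0],[0,0,0,0,0,0]]]'
python3 -m creep '[[[0,0,0,0,0,0],[0,0,0,0,0,0],[0,0,0,0,0,0]]]'
python3 -c "
from h import *
s=robot.observe();T=T_tool(s);print(T[:3,2].round(4),(T[:3,3]+.159*T[:3,2]).round(4))"
```

```text
time: 10.57
tool_pos: [0.5231, -0.073, 0.2549]
tool_rot: [3.137, -0.012, 1.828]
contact_force: [0.1, 0.4, 0.7]
opening: 0.0629
time: 10.98
tool_pos: [0.5236, -0.0732, 0.2577]
tool_rot: [3.133, -0.009, 1.829]
contact_force: [-0.4, -0.6, 0.7]
opening: 0.0298
time: 11.23
tool_pos: [0.5233, -0.0732, 0.2577]
tool_rot: [3.134, -0.01, 1.829]
contact_force: [0.1, 0.1, 0.6]
opening: 0.0158
[ 0.0051  0.0113 -0.9999] [ 0.5241 -0.0714  0.0987]
```

Gripped at 15.8 mm. I lift, checking for any catch.

```bash
python3 -m creep '[[[0,0,8,0,0,0],[0,0,10,0,0,0],[0,0,12,0,0,0]]]'
python3 -m creep '[[[0,0,30,0,0,0],[0,0,30,0,0,0],[0,0,30,0,0,0],[0,0,30,0,0,0],[0,0,30,0,0,0]]]'
python3 - <<'E'
from m import *
s=robot.observe();T=T_tool(s);print(T[:3,2].round(4))
shot("scene","pics/s4"); a=cv2.imread("pics/s4.png")[110:330,240:460]; cv2.imwrite("pics/c5.png",cv2.resize(a,(600,600),interpolation=2))
E
```

```text
time: 11.48
tool_pos: [0.5219, -0.0728, 0.2856]
tool_rot: [-3.141, -0.015, 1.829]
contact_force: [-1.2, 0.5, -4.9]
opening: 0.0157
time: 11.9
tool_pos: [0.5186, -0.0718, 0.4383]
tool_rot: [-3.127, -0.024, 1.828]
contact_force: [0.9, 0.3, -5.0]
opening: 0.0156
[-0.02    0.0191 -0.9996]
```

View pics/c5.png

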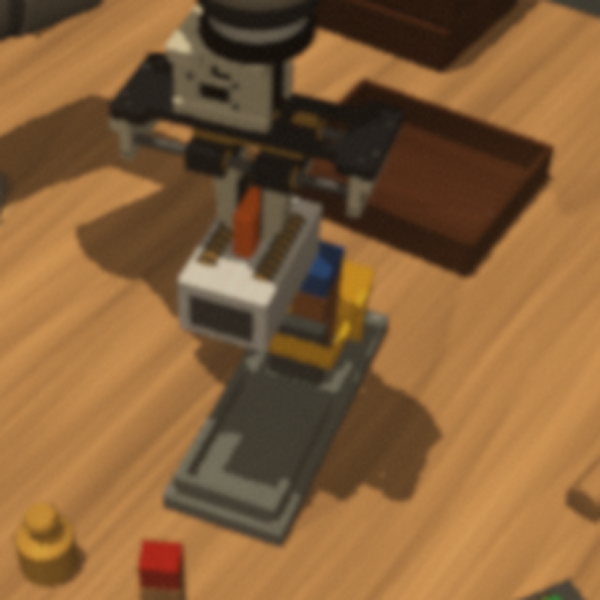

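The cassette is out of the dock and hangs level; the block is still in the slot and the frame is still open. I carry it over to the tray.

```bash
python3 -m creep '[[[-7,20,0,-0.4,-1.4,0],[-8,30,0,0,-0.2,-1],[-8,34,0,0,-0.2,-1],[-8,34,0,0,-0.2,-1],[-8,34,0,0,-0.2,-1]]]'
python3 -m creep '[[[-8,34,0,0,0,-2],[-8,34,0,0,0,-2],[-8,34,0,0,0,-2],[-8,34,0,0,0,-1],[-8,34,0,0,0,0]]]'
python3 -m creep '[[[-8,34,0,0,0,0],[-8,34,0,0,0,0],[0,15,0,0,0,0],[0,0,0,0,0,0]]]'
python3 - <<'E'
from m import *
s=robot.observe();T=T_tool(s);print(T[:3,2].round(4)); shot("wrist","pics/w5")
print(proj("pics/w5",[[.551,.242,.045],[.315,.232,.045],[.306,.436,.045]]).round())
E
```

```text
time: 12.37
tool_pos: [0.4784, 0.0789, 0.4508]
tool_rot: [3.102, 0.005, 1.745]
contact_force: [0.4, 0.5, -4.6]
opening: 0.0157
time: 12.78
tool_pos: [0.4325, 0.256, 0.4522]
tool_rot: [3.104, 0.005, 1.614]
contact_force: [0.9, -0.8, -5.0]
opening: 0.0157
time: 13.12
tool_pos: [0.4107, 0.3482, 0.4524]
tool_rot: [3.107, 0.003, 1.62]
contact_force: [1.1, -0.4, -5.1]
opening: 0.0158
[ 0.0344 -0.0014 -0.9994]
[[420. 305.]
 [222. 306.]
 [209. 124.]]
```

View pics/w5.png

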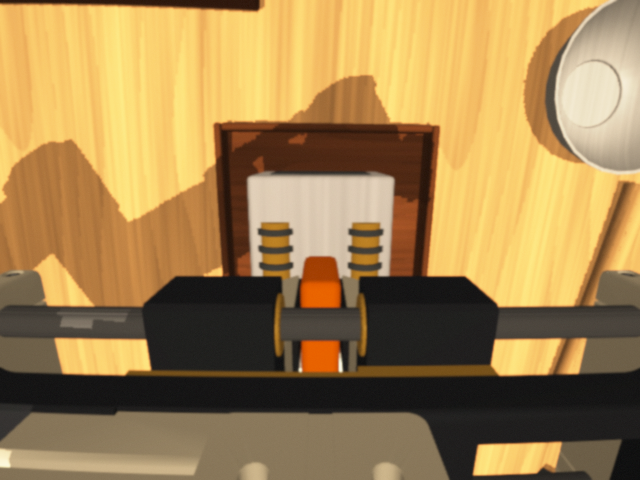

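The cassette hangs over the tray (rim corner at (215,124), as predicted). I correct the tilt and position, then descend.

```bash
python3 -m creep '[[[10,-5,0,0,1,0],[8,-4,0,0,0.7,0],[0,0,-20,0,0,0],[0,0,-30,0,0,0],[0,0,-30,0,0,0]]]'
python3 -m creep '[[[0,0,-30,0,0,0],[0,0,-20,0,0,0],[0,0,0,0,0,0]]]'
python3 -c "
from h import *
s=robot.observe();T=T_tool(s);print(T[:3,2].round(4))"
```

```text
time: 13.58
tool_pos: [0.4343, 0.332, 0.3778]
tool_rot: [3.128, -0.002, 1.615]
contact_force: [1.2, -0.3, -5.4]
opening: 0.0157
time: 13.83
tool_pos: [0.4373, 0.3249, 0.3209]
tool_rot: [3.137, 0.003, 1.606]
contact_force: [0.0, -1.9, -5.3]
opening: 0.0158
[ 0.0044 -0.0031 -1.    ]
```

```bash
python3 -m creep '[[[-7,12,-10,0.8,0,0],[0,2,-20,0.1,0,0],[0,2,-15,0.1,0,0],[0,0,0,0,0,0]]]'
python3 -c "
from h import *
s=robot.observe();T=T_tool(s);print(T[:3,2].round(4))"
```

```text
time: 14.17
tool_pos: [0.4361, 0.3357, 0.2781]
tool_rot: [3.135, -0.015, 1.596]
contact_force: [-0.1, 0.6, -5.9]
opening: 0.0159
[ 0.006   0.015  -0.9999]
```

Level as at the grasp. I lower the last 32 mm gently.

```bash
python3 -m creep '[[[0,0,-10,0,0,0],[0,0,-9,0,0,0]]]'; python3 -m creep '[[[0,0,-5,0,0,0]]]'; python3 -m creep '[[[0,0,-3,0,0,0]]]'; python3 -m creep '[[[0,0,-2,0,0,0]]]'
```

```text
time: 14.33
tool_pos: [0.4388, 0.3345, 0.2621]
tool_rot: [3.13, -0.017, 1.594]
contact_force: [-0.1, 0.5, -4.6]
opening: 0.016
time: 14.42
tool_pos: [0.4395, 0.334, 0.2571]
tool_rot: [3.129, -0.018, 1.593]
contact_force: [0.4, -0.7, -5.7]
opening: 0.0158
time: 14.5
tool_pos: [0.4399, 0.3336, 0.2539]
tool_rot: [3.129, -0.017, 1.592]
contact_force: [0.1, 0.2, -4.7]
opening: 0.0156
time: 14.58
tool_pos: [0.4401, 0.3334, 0.2519]
tool_rot: [3.129, -0.018, 1.592]
contact_force: [0.1, 0.7, -5.0]
opening: 0.0157
```

```bash
for i in 1; do python3 -m creep '[[[0,0,-3,0,0,0]]]'; python3 -m creep '[[[0,0,-2,0,0,0]]]'; python3 -m creep '[[[0,0,-2,0,0,0]]]'; done
```

```text
time: 14.67
tool_pos: [0.4403, 0.3334, 0.2492]
tool_rot: [3.128, -0.018, 1.592]
contact_force: [-0.1, 0.7, -5.1]
opening: 0.0158
time: 14.75
tool_pos: [0.4404, 0.3334, 0.2472]
tool_rot: [3.128, -0.018, 1.592]
contact_force: [-0.2, 0.2, -5.6]
opening: 0.0155
time: 14.83
tool_pos: [0.4406, 0.3338, 0.2458]
tool_rot: [3.126, -0.019, 1.592]
contact_force: [-1.9, 1.6, 12.3]
opening: 0.0154
```

Contact came at 0.2458, against a prediction of 0.2457. I release and retreat, then check.

```bash
python3 -m creep '[[[0,0,0,0,0,0],[0,0,0,0,0,0],[0,0,0,0,0,0],[0,0,0,0,0,0],[0,0,0,0,0,0]]]' 0.3
python3 -m creep '[[[0,0,15,0,0,0],[0,0,25,0,0,0],[0,0,30,0,0,0],[0,0,30,0,0,0],[0,0,30,0,0,0]]]'
python3 -m creep '[[[-10,35,0,0,0,0],[-10,35,0,0,0,0],[-10,35,0,0,0,0],[-10,35,0,0,0,0],[-10,0,0,0,0,0]]]'
python3 - <<'E'
from m import *
shot("scene","pics/s6"); a=cv2.imread("pics/s6.png")[110:330,250:470]
shot("top","pics/t6"); b=cv2.imread("pics/t6.png")[150:310,100:400]
cv2.imwrite("pics/c6.png",np.hstack([cv2.resize(a,(330,330),interpolation=2),cv2.resize(b,(460,330),interpolation=2)]))
f="pics/t6"
for c in blobs(f): print(cen(c),cv2.minAreaRect((onz(f,c,.14)*1000)[:,:2].astype(np.float32)))
E
```

```text
time: 15.25
tool_pos: [0.4416, 0.3348, 0.2488]
tool_rot: [3.12, -0.023, 1.593]
contact_force: [-0.5, 0.1, 0.5]
opening: 0.0319
time: 15.67
tool_pos: [0.4394, 0.3335, 0.3766]
tool_rot: [3.133, -0.015, 1.593]
contact_force: [0.1, -0.9, 0.2]
opening: 0.0324
time: 16.08
tool_pos: [0.3905, 0.4768, 0.3879]
tool_rot: [3.116, -0.026, 1.585]
contact_force: [-0.9, -1.3, -0.5]
opening: 0.0319
[464.6913798175933, 285.88555457487496] ((350.3179016113281, -326.2513427734375), (62.3419075012207, 41.00653839111328), 25.84491539001465)
[537.6166666666667, 263.8746913580247] ((401.10101318359375, -480.3583984375), (41.85147476196289, 63.66943359375), 27.432004928588867)
[282.6811594202899, 208.27881297446513] ((499.538818359375, 51.81690979003906), (27.9753475189209, 43.87488555908203), 13.666330337524414)
```

View pics/c6.png

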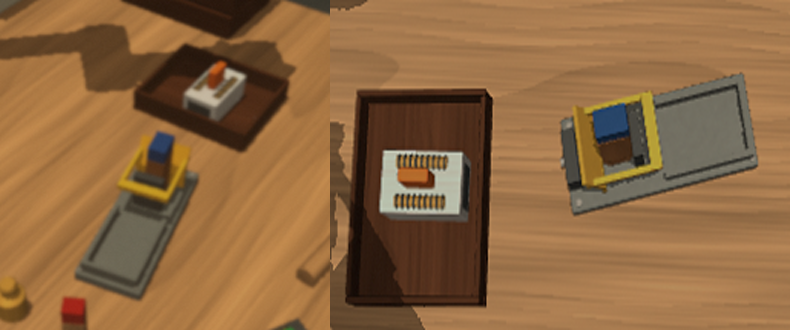

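The cassette sits upright inside the tray, the block stands in the slot at (499.5,51.8) and the frame is pushed out. The arm is clear, so I hand in.

```bash
python3 -c "
from cell import robot
print(robot.hand_in())"
```

```text
the job is handed in; nothing more can be done
None
```

I pushed the 30×46 mm blue-topped block down to the slot floor. I then lifted the orange-handled cassette out, set it down in the tray, and handed the job in at about 16 s.

**Last checks:**
- **Block:** it stands in the slot, at about dock y 125 to 128 mm in the two views taken after release. It sits about 7 mm off centre along dock x, within the 72 mm wide slot.
- **Catch:** the yellow frame is pushed out and the seat is empty. I judged it open by eye and did not measure its travel.
- **Cassette:** it is upright inside the tray walls. It touched down at TCP z 0.2458 m (0.2457 predicted), was released at low force, and the arm was clear of everything.

**Off plan:** the block met the slot floor at a wrist reading of up to 58 N for one or two rows. That is more than the 5 to 20 N suggested, but below the 120 N wrist limit.

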